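# Refit the vent cover on the induction hob

### The arm

A 6-joint arm with a two-finger parallel gripper is mounted at the origin on the work surface. World frame = base frame: x ahead of the robot, y to its left, z up, the work surface at z = 0. Lengths are in m, angles in rad, forces in N, time in s.
With the tool pointing down it reaches from about 0.25 to 0.8 m from the base axis. Payload 3.9 kg.
Tool frame: the origin (TCP) lies on the mounting face of the last link; the fingertips stand 173 mm ahead of it and the grasp point (between the pads) lies 155 mm ahead of it; z points along the fingers, y is the line along which they close (so a half turn about z gives the same grasp; the last joint's range is limited). The gripper opens to 85 mm and grips with 20 to 120 N. Pads are 22 mm wide; open, the fingers measure 114 mm over their backs; the gripper's body (76 mm by 85 mm) begins 54 mm behind the grasp point. The pads swing forward as they close: fully open they stand 13 mm farther back than shut.
Start: joints at [-1.281, 0.26, -0.138, 1.173, 0, 1.571], TCP at [0.15, -0.503, 0.405] pointing down, gripper open.
Joint ranges: [-2.78, 2.78], [-0.83, 1.72], [-1.28, 1.37], [-1.9, 2.12], [-1.57, 1.48], [-3.14, 3.14]. Speed limits (rad/s): [2.57, 2.57, 3.14, 3.14, 3.14, 3.14].

### API

Orientations are given as a unit quaternion [w, x, y, z].
In Python, from cell import arm gives the robot as it stands.
- The arm moves only by the shell command python3 -m crank 'ROWS'. ROWS is JSON, a list of rows, each an object of numbers: "tx", "ty", "tz": the shift along the world's x, y, z in cm; "wx", "wy", "wz": the turn, a rotation vector about the world's x, y, z in degrees; "fingers": the opening in per cent of the stroke, from 0 (shut) to 100 (fully open). A call has 1 to 10 rows; each row shifts and turns the commanded pose from where the row before left it; what a row does not reach is not made up. A row lasts 1/12 s, in which the tool goes at most 41.7 mm and 7.16 degrees, less where a joint would pass 70% of its speed; a pose out of reach is approached as far as the arm can. A call with a gripper value outside its range is refused whole. The fingers move at their own pace and stop on an object; the grip force is fixed at half the most. Time passes only in rows, so rows that do not move let the fingers close. It gives the time, the measured TCP pose, the force, the opening and the grip force at its end, in the units of the state.
- arm.state(): the state, without advancing time (a new reading comes with each control period).
- arm.get_image(name): name is "scene" or "top"; returns a dict with "image" (400x640x3 uint8, red, green, blue), "fx", "fy", "cx", "cy" (pixels), "dist" ([k1, k2, p1, p2, k3] as OpenCV has them; the pictures are not rectified), "view" (4x4, takes a point from world to camera coordinates). Camera axes: x right, y up, looking along -z (the intrinsics and any distortion apply to the point x, -y, -z); pixel columns grow to the right and rows downward; lengths in m; the calibration is good to about 2 mm. A picture is of the moment at which its call begins. There is no depth.
- arm.job_done(): hands the job in; it is judged then, once.
The state is a dict: "t": time; "q": joint angles; "dq": joint speeds; "tau": joint torques, N m; "eef_pos": TCP position; "tcp_rot": TCP orientation; "wrist_force": force on the tool from outside, world axes, zero at the start; "torque": the same for the moment, N m; "opening": finger opening in m; "grasp_force": force on a finger pad.
Only numpy, scipy, OpenCV 4.12 (cv2) and the standard library are available. Lean on these libraries where they do the work, as an engineer would, in place of code of your own. Each camera call takes 0.05 s, during which the arm holds its last target. There are 200 camera calls.

### The job

The hob's vent cover has been washed and lies on the worktop: put it back over the open vent. Tilt it to hook its front lip under the front edge of the opening, then pivot its rear end down until it snaps under the catch and lies flat. Leave the grill press where it is, and let go of the cover at the end.

Things in the scene. Friction and masses are not known exactly. Their poses are not given: they have to be found in the camera images.
- vent_cover: Loose slotted steel cover lying level on the worktop; unlike the press it has a lip at one end. Origin: middle of the lip's front edge, underside; x to the rear end, y across, z up. mm: lip x 0-22, 46 wide, z 0-5; riser x 18-22, 46 wide, z 5-14; plate x 18-138, 100 wide, z 14-19; foot below x 96-102, 40 wide, z 0-14; grip rib x 67-113, y -7 to 7, z 19-39, grasp across y. About 230 g
- vent (a point): Middle of the front edge of the open vent in the fixed black hob, on its top (45 mm above worktop); x rearwards, away from the robot within 0.2 rad, y across, z up. Opening x 0-100 mm, 72 wide, 37 deep; top 5 thick, hollow below the front edge to x -28. Cover home: riser at the front edge, plate flat on the hob's top overlapping the opening's sides and rear, so cover origin near x -18, z -14
- catch (a joint): Sprung catch behind the vent: metres pushed rearwards (vent +x), 0 closed, 0.015 most; spring 2 N plus 0.12 N/mm. In the vent's frame its nose, 60 mm wide, is at x 116, 8 mm above the hob; its face slopes up and back from there at 55 degrees to z 23. Housing behind: x 139-155, 26 high. The plate's rear edge (x 120) pressed down on the face snaps under the nose: 4-12 N at the rib
- grill_press: Bystander to be left alone: loose flat steel plate 120 (x) by 100 (y) by 8 mm, 600 g, no slots or lip, with a similar rib in its middle (45 by 14 mm, top at z 30). Origin: middle of its front edge, underside; x to its rear edge, z up. It and the cover lie in two places on the worktop left of the hob, either one in either place

How it is judged:
On the way:
1. the lip is hooked under the front edge of the opening while the cover is still tilted, rear end up (x of vent_cover in the frame of vent between -0.03 and -0.005 m and z of vent_cover in the frame of vent between -0.04 and -0.008 m and y of vent_cover in the frame of vent between -0.02 and 0.02 m and angle between vent_cover's own z axis and vertical above 0.05 rad), for 0.1 s.
At the end, for the whole second after the job is handed in: The cover lies at rest and flat (within 0.025 rad, 3 mm in height) on the hob over the vent, its lip at least 6 mm under the front edge, within 18 mm sideways and 12 degrees, and the catch has sprung shut over its rear end (within 2 mm of closed) (x of vent_cover in the frame of vent between -0.024 and -0.006 m and y of vent_cover in the frame of vent between -0.018 and 0.018 m and z of vent_cover in the frame of vent between -0.018 and -0.011 m and angle between vent_cover's own z axis and vertical below 0.025 rad and angle between the x axis of vent_cover and the x axis of vent, either way round below 0.21 rad and value of joint catch below 0.002 m and linear speed of vent_cover below 0.02 m/s); the robot touches nothing.
It fails at once if the grill press is moved by more than 30 mm (distance of grill_press from where it was at the start of the episode above 0.03 m).
It also fails if it takes over 35 s, if anything falls off the work surface, if the arm or the gripper's body presses on something with over 40 N, if the wrist force passes 120 N, or if a joint passes its speed limit or range.

## Working session

There is one attempt and no reset: what is moved stays moved. The work goes in short steps, Python scripts to look and compute and a shell command to move; the robot and the scene stay as the last step left them, time stands still between calls to the robot, and variables do not carry over. Pictures are saved under pics/ and viewed, at most 10 in all, crops included, and the job is handed in when it is done.

```bash
mkdir -p pics; ls; python3 - <<'E'
from cell import arm
import cv2,numpy as np
s=arm.state();print({k:np.round(v,3).tolist() for k,v in s.items()})
for n in("scene","top"):
    d=arm.get_image(n);cv2.imwrite(f"pics/{n}0.png",d["image"][:,:,::-1])
    print(n,d["fx"],d["fy"],d["cx"],d["cy"],d["dist"],np.round(d["view"],3).tolist())
E
```

```text
pics
{'t': 0.0, 'q': [-1.281, 0.261, -0.139, 1.173, 0.0, 1.571], 'dq': [-0.001, 0.001, -0.001, 0.0, -0.0, 0.002], 'tau': [0.001, -40.568, 25.392, 0.019, 0.0, -0.0], 'eef_pos': [0.15, -0.503, 0.404], 'tcp_rot': [-0.001, 0.99, 0.144, -0.0], 'wrist_force': [0.112, -0.005, -0.488], 'torque': [0.026, -0.004, -0.003], 'grasp_force': 0.0, 'opening': 0.085}
scene 422.45686600697195 422.45686600697195 321.78070451595613 201.24492229567957 [-0.08994595  0.          0.          0.          0.        ] [[-0.89, 0.456, 0.01, 0.357], [-0.282, -0.568, 0.773, 0.155], [0.358, 0.685, 0.634, -1.049], [0.0, 0.0, 0.0, 1.0]]
top 487.6531160127325 487.6531160127325 310.85670455696 205.67946456532522 [-0.04733433  0.          0.          0.          0.        ] [[-0.01, -0.999, -0.032, 0.149], [0.98, -0.016, 0.197, -0.431], [-0.197, -0.03, 0.98, -0.755], [0.0, 0.0, 0.0, 1.0]]
```

View pics/top0.png

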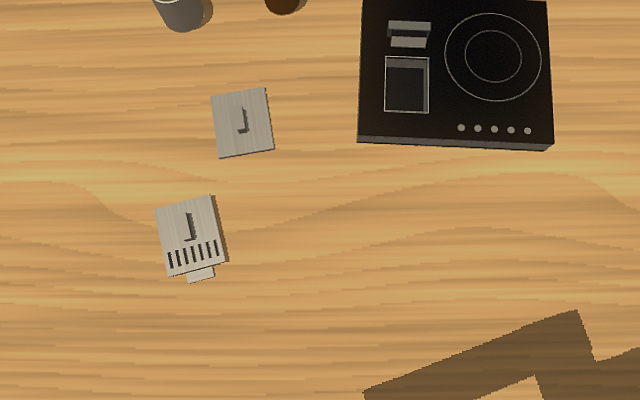

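View pics/scene0.png

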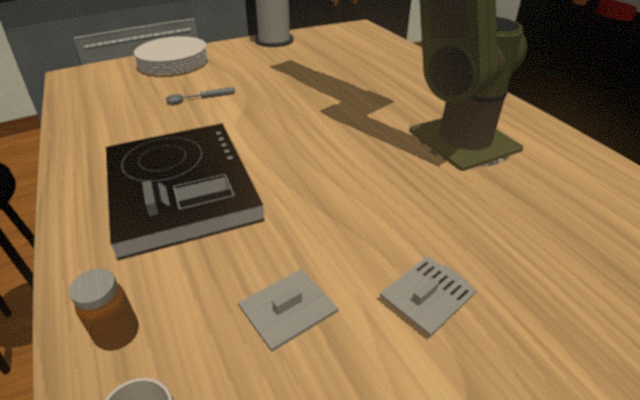

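The top view shows the cover at about (192,236), with its lip toward the robot at (200,275). The press is at (243,123), the vent opening spans roughly (385–428, 57–113), and the catch is above it at (410,33).

```bash
cat > h.py <<'E'
import cv2,numpy as np
from cell import arm
def ray(d,uv,z):
    K=np.array([[d["fx"],0,d["cx"]],[0,d["fy"],d["cy"]],[0,0,1]])
    p=cv2.undistortPoints(np.float64(uv).reshape(-1,1,2),K,np.float64(d["dist"])).reshape(-1,2)
    V=np.array(d["view"]);R=V[:3,:3];c=-R.T@V[:3,3]
    r=np.c_[p[:,0],-p[:,1],-np.ones(len(p))]@R
    return c+r*((z-c[2])/r[:,2])[:,None]
def proj(d,P):
    K=np.array([[d["fx"],0,d["cx"]],[0,d["fy"],d["cy"]],[0,0,1]])
    V=np.array(d["view"]);c=np.float64(P)@V[:3,:3].T+V[:3,3];c[:,1:]*=-1
    return cv2.projectPoints(c,np.zeros(3),np.zeros(3),K,np.float64(d["dist"]))[0].reshape(-1,2)
E
python3 - <<'E'
from h import *
d=arm.get_image("top");im=d["image"];hsv=cv2.cvtColor(im,cv2.COLOR_RGB2HSV)
m=((hsv[...,1]<60)&(hsv[...,2]>110)).astype(np.uint8)*255
m[:, 350:]=0
m=cv2.morphologyEx(m,cv2.MORPH_CLOSE,np.ones((7,7)))
for c in cv2.findContours(m,cv2.RETR_EXTERNAL,cv2.CHAIN_APPROX_NONE)[0]:
    if cv2.contourArea(c)<1000: continue
    o=np.zeros_like(m);cv2.drawContours(o,[c],-1,255,-1);o=cv2.morphologyEx(o,cv2.MORPH_OPEN,np.ones((35,35)) if 0 else cv2.getStructuringElement(cv2.MORPH_ELLIPSE,(37,37)))
    c2=max(cv2.findContours(o,cv2.RETR_EXTERNAL,cv2.CHAIN_APPROX_NONE)[0],key=len)
    for cc in (c,c2):
        for z in(.019,.008):
            P=ray(d,cc.reshape(-1,2),z)[:,:2]
            r=cv2.minAreaRect(np.float32(P*1000));print(z,np.round(r[0],1),np.round(r[1],1),round(r[2],1),np.round(cv2.boxPoints(r)).tolist())
# vent outline
g=(im.min(2)[45:125,370:445]>90).astype(np.uint8)*255
n,l,st,ce=cv2.connectedComponentsWithStats(g)
for i in range(1,n):
    if st[i,4]>60:
        ys,xs=np.where(l==i);P=ray(d,np.c_[xs+370,ys+45],.045)[:,:2]*1000
        r=cv2.minAreaRect(np.float32(P));print("vent",st[i],np.round(r[0],1),np.round(r[1],1),round(r[2],1),np.round(cv2.boxPoints(r),1).tolist())
print("noses",ray(d,[(388,56),(428,57),(428,113),(385,111),(360,136),(549,147),(356,0)],.045).round(4).tolist())
a=cv2.resize(im[0:150,345:560],None,fx=3.7,fy=3.7,interpolation=cv2.INTER_CUBIC);cv2.imwrite("pics/c1.png",a[:,:,::-1])
E
```

```text
0.019 [382.8 349.5] [139.6 100.1] 14.5 [[303.0, 381.0], [328.0, 284.0], [463.0, 318.0], [438.0, 415.0]]
0.008 [384.2 352.6] [141.5 101.5] 14.5 [[303.0, 384.0], [328.0, 286.0], [465.0, 321.0], [440.0, 419.0]]
0.019 [386.3 350.4] [132.2 100.1] 14.6 [[310.0, 382.0], [335.0, 285.0], [463.0, 319.0], [438.0, 415.0]]
0.008 [387.8 353.5] [134.  101.5] 14.6 [[310.0, 386.0], [336.0, 288.0], [465.0, 321.0], [440.0, 419.0]]
0.019 [592.7 265.9] [117.4  98. ] 9.2 [[527.0, 305.0], [543.0, 208.0], [658.0, 227.0], [643.0, 324.0]]
0.008 [597.  267.9] [119.   99.4] 9.2 [[530.0, 307.0], [546.0, 209.0], [664.0, 228.0], [648.0, 326.0]]
0.019 [592.6 266.1] [117.4  97.8] 8.9 [[527.0, 305.0], [542.0, 209.0], [658.0, 227.0], [643.0, 324.0]]
0.008 [597.  268.1] [119.   99.1] 8.9 [[530.0, 308.0], [546.0, 210.0], [663.0, 228.0], [648.0, 326.0]]
noses [[0.6985, 0.0059, 0.045], [0.6952, -0.0638, 0.045], [0.5909, -0.0573, 0.045], [0.596, 0.0156, 0.045], [0.5519, 0.0595, 0.045], [0.5272, -0.2568, 0.045], [0.811, 0.0584, 0.045]]
```

View pics/c1.png

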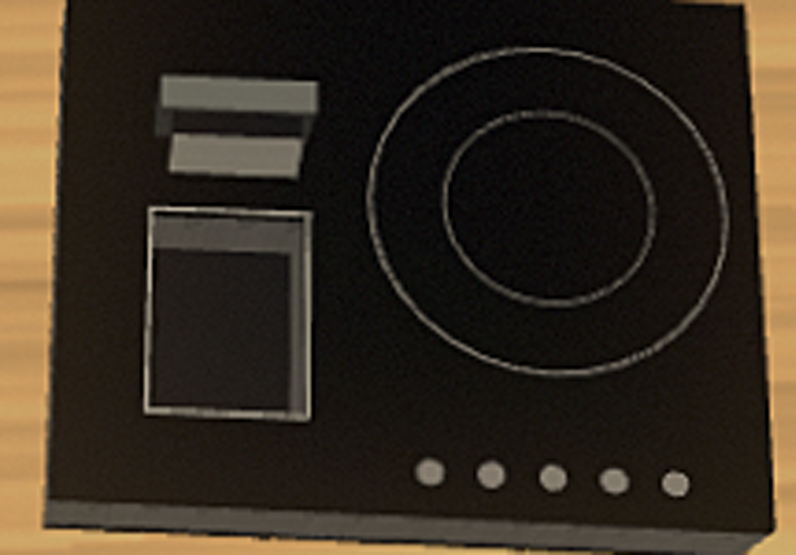

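The crop puts the vent's white outline at TL (151,208), TR (311,212), BR (308,418) and BL (147,411), with the catch just behind it. I'll work out the poses and start moving.

```bash
python3 -m crank '[{"tx":2.5,"ty":3.2,"wz":-0.2},{"tx":2.5,"ty":3.2,"wz":-0.2},{"tx":2.5,"ty":3.2,"wz":-0.2},{"tx":2.5,"ty":3.2,"wz":-0.2},{"tx":2.5,"ty":3.2,"wz":-0.2},{"tx":2.5,"ty":3.2,"wz":-0.2},{"tx":2.5,"ty":3.2,"wz":-0.2},{"tx":2.5,"ty":3.2,"wz":-0.2},{"tx":2.5,"ty":3.2,"wz":-0.2},{"tx":2.5,"ty":3.2,"wz":-0.2}]'
python3 -m crank '[{"ty":4},{"ty":4},{"ty":4},{"ty":4},{"ty":4},{"ty":4},{"ty":4},{"ty":4},{"ty":4},{"ty":4}]'
python3 - <<'E'
from h import *
d=arm.get_image("top")
f=lambda p:(np.array(p)+.5)/3.7-.5+np.array([345,0])
P=ray(d,f([(151,208),(311,212),(308,418),(147,411)]),.045)[:,:2]*1000
TL,TR,BR,BL=P;print(P.round(1).tolist())
fr=(BL+BR)/2;re=(TL+TR)/2
a=lambda v:np.degrees(np.arctan2(v[1],v[0])).round(2)
print("front mid",fr,"len",np.linalg.norm(re-fr),"w",np.linalg.norm(TL-TR),np.linalg.norm(BL-BR),"yaw",a(re-fr),"front edge yaw",a(BL-BR)-90,a(TL-TR)-90)
Q=ray(d,f([(44,500),(770,535),(66,0),(745,5)]),.045)[:,:2]*1000
print("hob yaw",a(Q[0]-Q[1])-90,a(Q[2]-Q[0]),a(Q[3]-Q[1]))
Q=ray(d,f([(170,176),(299,178)]),.053)[:,:2]*1000;print("nose",Q.round(1).tolist(),a(Q[0]-Q[1])-90)
d=arm.get_image("scene");im=d["image"]
# cross-check cover corners by scene: project estimate of rib-top centre and rear corners
y=np.radians(14.5);O=np.array([.3169,.3324,0]);R=np.array([[np.cos(y),-np.sin(y),0],[np.sin(y),np.cos(y),0],[0,0,1]])
L=np.array([[138,50,19],[138,-50,19],[18,50,19],[18,-50,19],[67,-7,39],[67,7,39],[113,7,39],[113,-7,39]])/1000
uv=proj(d,O+L@R.T);c=im[220:360,360:500].copy();c=cv2.resize(c,None,fx=4,fy=4)
for p in uv: cv2.circle(c,tuple(int(v) for v in (p-[360,220]+.5)*4),3,(255,0,0),-1)
cv2.imwrite("pics/c2.png",c[:,:,::-1])
E
```

```text
[[698.9, 10.3], [695.3, -65.0], [591.7, -57.2], [596.5, 16.6]]
front mid [594.07416473 -20.27420831] len 103.24852269766934 w 75.47548257302968 73.94806008239678 yaw -3.93 front edge yaw -3.760000000000005 -2.769999999999996
hob yaw -3.8700000000000045 -4.14 -4.29
nose [[710.9, 1.8], [708.6, -58.7]] -2.180000000000007invalid input
invalid input
```

View pics/c2.png

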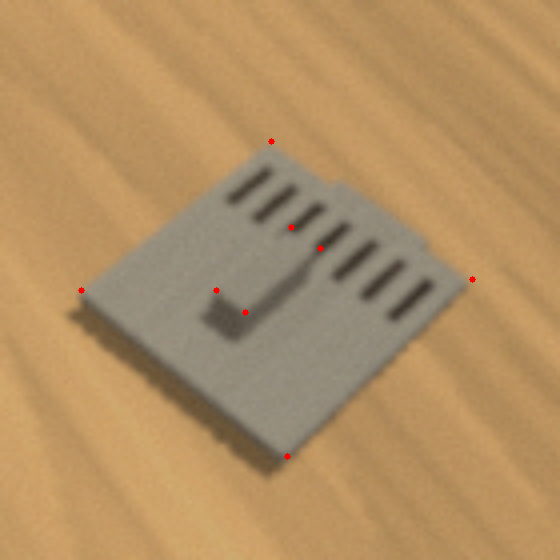

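In the scene view, the projected plate corners land within about 1 px of the real ones, so the cover pose is good. The moves were refused, so I'll try rows with every key filled in.

```bash
python3 -m crank '[{"ty":4}]'; python3 -m crank '[{"tx":2.5,"ty":3.2,"tz":0,"wx":0,"wy":0,"wz":-0.2,"fingers":100}]'; python3 -m crank --help | head -20
```

```text
t: 0.33
eef_pos: [0.1733, -0.475, 0.4043]
tcp_rot: [0.002, 0.99, 0.14, -0.001]
wrist_force: [1.4, -1.1, 0.3]
opening: 0.0848
grasp_force: 0.0invalid input
invalid input: not JSON, or not a number
```

All the keys are needed.

```bash
python3 -m crank '[{"tx":2.5,"ty":3.2,"tz":0,"wx":0,"wy":0,"wz":-0.2,"fingers":100},{"tx":2.5,"ty":3.2,"tz":0,"wx":0,"wy":0,"wz":-0.2,"fingers":100},{"tx":2.5,"ty":3.2,"tz":0,"wx":0,"wy":0,"wz":-0.2,"fingers":100},{"tx":2.5,"ty":3.2,"tz":0,"wx":0,"wy":0,"wz":-0.2,"fingers":100},{"tx":2.5,"ty":3.2,"tz":0,"wx":0,"wy":0,"wz":-0.2,"fingers":100},{"tx":2.5,"ty":3.2,"tz":0,"wx":0,"wy":0,"wz":-0.2,"fingers":100},{"tx":2.5,"ty":3.2,"tz":0,"wx":0,"wy":0,"wz":-0.2,"fingers":100},{"tx":2.5,"ty":3.2,"tz":0,"wx":0,"wy":0,"wz":-0.2,"fingers":100},{"tx":2.5,"ty":3.2,"tz":0,"wx":0,"wy":0,"wz":-0.2,"fingers":100}]'
python3 -m crank '[{"tx":0,"ty":4,"tz":0,"wx":0,"wy":0,"wz":0,"fingers":100},{"tx":0,"ty":4,"tz":0,"wx":0,"wy":0,"wz":0,"fingers":100},{"tx":0,"ty":4,"tz":0,"wx":0,"wy":0,"wz":0,"fingers":100},{"tx":0,"ty":4,"tz":0,"wx":0,"wy":0,"wz":0,"fingers":100},{"tx":0,"ty":4,"tz":0,"wx":0,"wy":0,"wz":0,"fingers":100},{"tx":0,"ty":4,"tz":0,"wx":0,"wy":0,"wz":0,"fingers":100},{"tx":0,"ty":4,"tz":0,"wx":0,"wy":0,"wz":0,"fingers":100},{"tx":0,"ty":4,"tz":0,"wx":0,"wy":0,"wz":0,"fingers":100},{"tx":0,"ty":4,"tz":0,"wx":0,"wy":0,"wz":0,"fingers":100},{"tx":0,"ty":4,"tz":0,"wx":0,"wy":0,"wz":0,"fingers":100}]'
python3 -m crank '[{"tx":0,"ty":3.5,"tz":-2,"wx":0,"wy":0,"wz":0,"fingers":100},{"tx":0,"ty":3.5,"tz":-2,"wx":0,"wy":0,"wz":0,"fingers":100},{"tx":0,"ty":3.5,"tz":-2,"wx":0,"wy":0,"wz":0,"fingers":100},{"tx":0,"ty":3,"tz":-2,"wx":0,"wy":0,"wz":0,"fingers":100},{"tx":0,"ty":0,"tz":-3,"wx":0,"wy":0,"wz":0,"fingers":100},{"tx":0,"ty":0,"tz":0,"wx":0,"wy":0,"wz":0,"fingers":100}]'
cat >> h.py <<'E'
from scipy.spatial.transform import Rotation as Ro
def tool():
    s=arm.state();q=s["tcp_rot"];R=Ro.from_quat([q[1],q[2],q[3],q[0]]).as_matrix()
    return np.array(s["eef_pos"]),R,s
E
python3 - <<'E'
from h import *
p,R,s=tool();g=p+R[:,2]*.155
print(s["t"],p,"tool y yaw",np.degrees(np.arctan2(R[1,1],R[0,1])),"z",R[:,2].round(4),"grasp",g)
print("cm to go",(np.array([.404,.355,.0375])-g)*100)
E
```

```text
t: 1.08
eef_pos: [0.4007, -0.1812, 0.4049]
tcp_rot: [0.0, 0.992, 0.127, 0.0]
wrist_force: [0.3, -0.7, 0.1]
opening: 0.0856
grasp_force: 0.0
t: 1.92
eef_pos: [0.4206, 0.1527, 0.4045]
tcp_rot: [-0.026, 0.986, 0.165, -0.005]
wrist_force: [0.2, -1.1, 0.4]
opening: 0.0853
grasp_force: 0.0
t: 2.42
eef_pos: [0.4482, 0.2162, 0.289]
tcp_rot: [-0.051, 0.977, 0.207, -0.016]
wrist_force: [-0.4, -0.5, -0.5]
opening: 0.0856
grasp_force: 0.0
2.4167 [0.44822475 0.2161608  0.28897909] tool y yaw -66.06282228454867 z [-0.0526  0.0933 -0.9942] grasp [0.44007626 0.23062132 0.13487037]
cm to go [-3.60762574 12.43786795 -9.73703749]
```

```bash
python3 -c "
from h import *;print(np.round(arm.state()['q'],3))"
python3 -m crank '[{"tx":0,"ty":0,"tz":0,"wx":0,"wy":0,"wz":-7,"fingers":100},{"tx":0,"ty":0,"tz":0,"wx":0,"wy":0,"wz":-7,"fingers":100},{"tx":0,"ty":0,"tz":0,"wx":0,"wy":0,"wz":-7,"fingers":100},{"tx":0,"ty":0,"tz":0,"wx":0,"wy":0,"wz":-7,"fingers":100},{"tx":0,"ty":0,"tz":0,"wx":0,"wy":0,"wz":-7,"fingers":100},{"tx":0,"ty":0,"tz":0,"wx":0,"wy":0,"wz":-7,"fingers":100},{"tx":0,"ty":0,"tz":0,"wx":0,"wy":0,"wz":-7,"fingers":100},{"tx":0,"ty":0,"tz":0,"wx":0,"wy":0,"wz":-7,"fingers":100},{"tx":0,"ty":0,"tz":0,"wx":0,"wy":0,"wz":-7,"fingers":100},{"tx":0,"ty":0,"tz":0,"wx":0,"wy":0,"wz":-7,"fingers":100}]'
python3 -m crank '[{"tx":-0.4,"ty":1.2,"tz":0,"wx":0,"wy":0,"wz":-7,"fingers":100},{"tx":-0.4,"ty":1.2,"tz":0,"wx":0,"wy":0,"wz":-7,"fingers":100},{"tx":-0.4,"ty":1.2,"tz":0,"wx":0,"wy":0,"wz":-7,"fingers":100},{"tx":-0.4,"ty":1.2,"tz":0,"wx":0,"wy":0,"wz":-7,"fingers":100},{"tx":-0.4,"ty":1.2,"tz":0,"wx":0,"wy":0,"wz":-7,"fingers":100},{"tx":-0.4,"ty":1.2,"tz":0,"wx":0,"wy":0,"wz":-7,"fingers":100},{"tx":-0.4,"ty":1.2,"tz":0,"wx":0,"wy":0,"wz":-7,"fingers":100},{"tx":-0.4,"ty":1.2,"tz":0,"wx":0,"wy":0,"wz":-7,"fingers":100},{"tx":-0.4,"ty":1.2,"tz":0,"wx":0,"wy":0,"wz":-7,"fingers":100},{"tx":-0.4,"ty":1.2,"tz":0,"wx":0,"wy":0,"wz":-7,"fingers":100}]'
cat >> h.py <<'E'
def goto(g,yaw,tilt=0):
    "cm and degrees to bring the grasp point to g with tool y along yaw+90, rear-up tilt"
    p,R,s=tool();y=np.radians(yaw)
    X=Ro.from_euler('ZY',[yaw,-tilt],degrees=True).as_matrix()
    T=np.c_[X[:,0],-X[:,1],-X[:,2]]
    if T[:,1]@R[:,1]<0: T=np.c_[-X[:,0],X[:,1],-X[:,2]]
    tp=np.array(g)-T[:,2]*.155
    print("t",round(s["t"],2),"q",np.round(s["q"],2),"shift cm",((tp-p)*100).round(2),"turn deg",Ro.from_matrix(T@R.T).as_rotvec(degrees=True).round(2),"F",np.round(s["wrist_force"],1),"open",round(s["opening"],4))
E
python3 -c "
from h import *
goto([.404,.355,.0375],14.5)"
```

```text
[ 0.418  0.299 -0.407  0.875  0.107  3.141]
t: 3.25
eef_pos: [0.4582, -0.1297, 0.2861]
tcp_rot: [-0.178, 0.965, -0.189, 0.033]
wrist_force: [-0.2, -0.4, -0.6]
opening: 0.0851
grasp_force: 0.0
t: 4.08
eef_pos: [0.1798, -0.2695, 0.2681]
tcp_rot: [-0.245, 0.775, -0.557, 0.171]
wrist_force: [-0.6, -0.2, 0.4]
opening: 0.0853
grasp_force: 0.0
t 4.08 q [-1.24  0.07 -0.87  0.64  0.61  3.14] shift cm [22.42 62.45 -7.56] turn deg [-33.86  17.74  83.03] F [-0.6 -0.2  0.4] open 0.0853
```

The last joint was at its limit. World turn equals q1 − q6, so I need to turn positively. I'll straighten the tool first, then bring it round.

```bash
sed -i '/if T\[:,1\]/d; s/T=np.c_\[X\[:,0\],-X\[:,1\],-X\[:,2\]\]/T=np.c_[-X[:,0],X[:,1],-X[:,2]]/' h.py
python3 -m crank '[{"tx":1.5,"ty":0.5,"tz":0.8,"wx":-2.42,"wy":1.27,"wz":5.93,"fingers":100},{"tx":1.5,"ty":0.5,"tz":0.8,"wx":-2.42,"wy":1.27,"wz":5.93,"fingers":100},{"tx":1.5,"ty":0.5,"tz":0.8,"wx":-2.42,"wy":1.27,"wz":5.93,"fingers":100},{"tx":1.5,"ty":0.5,"tz":0.8,"wx":-2.42,"wy":1.27,"wz":5.93,"fingers":100},{"tx":1.5,"ty":0.5,"tz":0.8,"wx":-2.42,"wy":1.27,"wz":5.93,"fingers":100},{"tx":1.5,"ty":0.5,"tz":0.8,"wx":-2.42,"wy":1.27,"wz":5.93,"fingers":100},{"tx":1.5,"ty":0.5,"tz":0.8,"wx":-2.42,"wy":1.27,"wz":5.93,"fingers":100},{"tx":1.5,"ty":0.5,"tz":0.8,"wx":-2.42,"wy":1.27,"wz":5.93,"fingers":100},{"tx":1.5,"ty":0.5,"tz":0.8,"wx":-2.42,"wy":1.27,"wz":5.93,"fingers":100},{"tx":1.5,"ty":0.5,"tz":0.8,"wx":-2.42,"wy":1.27,"wz":5.93,"fingers":100}]'
python3 -c "
from h import *
goto([.404,.355,.0375],14.5);goto([.404,.355,.0375],-165.5)"
```

```text
t: 4.92
eef_pos: [0.3316, -0.2181, 0.3488]
tcp_rot: [-0.076, 0.993, -0.077, 0.051]
wrist_force: [0.0, -0.5, -0.1]
opening: 0.0852
grasp_force: 0.0
t 4.92 q [-0.65  0.08 -0.53  0.96  0.18  2.65] shift cm [  7.24  57.31 -15.63] turn deg [   6.61   13.08 -156.07] F [ 0.  -0.5 -0.1] open 0.0852
t 4.92 q [-0.65  0.08 -0.53  0.96  0.18  2.65] shift cm [  7.24  57.31 -15.63] turn deg [-9.44  4.77 23.28] F [ 0.  -0.5 -0.1] open 0.0852
```

```bash

python3 -m crank '[{"tx":1.5,"ty":0.5,"tz":0,"wx":-2.4,"wy":1.2,"wz":5.8,"fingers":100},{"tx":1.5,"ty":0.5,"tz":0,"wx":-2.4,"wy":1.2,"wz":5.8,"fingers":100},{"tx":1.5,"ty":0.5,"tz":0,"wx":-2.4,"wy":1.2,"wz":5.8,"fingers":100},{"tx":1.5,"ty":0.5,"tz":0,"wx":-2.4,"wy":1.2,"wz":5.8,"fingers":100},{"tx":0,"ty":1,"tz":0,"wx":0,"wy":0,"wz":7,"fingers":100},{"tx":0,"ty":1,"tz":0,"wx":0,"wy":0,"wz":7,"fingers":100},{"tx":0,"ty":1,"tz":0,"wx":0,"wy":0,"wz":7,"fingers":100},{"tx":0,"ty":1,"tz":0,"wx":0,"wy":0,"wz":7,"fingers":100},{"tx":0,"ty":1,"tz":0,"wx":0,"wy":0,"wz":7,"fingers":100},{"tx":0,"ty":1,"tz":0,"wx":0,"wy":0,"wz":7,"fingers":100}]'
python3 -m crank '[{"tx":0,"ty":2.4,"tz":0,"wx":0,"wy":0,"wz":7,"fingers":100},{"tx":0,"ty":2.4,"tz":0,"wx":0,"wy":0,"wz":7,"fingers":100},{"tx":0,"ty":2.4,"tz":0,"wx":0,"wy":0,"wz":7,"fingers":100},{"tx":0,"ty":2.4,"tz":0,"wx":0,"wy":0,"wz":7,"fingers":100},{"tx":0,"ty":2.4,"tz":0,"wx":0,"wy":0,"wz":7,"fingers":100},{"tx":0,"ty":2.4,"tz":0,"wx":0,"wy":0,"wz":7,"fingers":100},{"tx":0,"ty":2.4,"tz":0,"wx":0,"wy":0,"wz":7,"fingers":100},{"tx":0,"ty":2.4,"tz":0,"wx":0,"wy":0,"wz":7,"fingers":100},{"tx":0,"ty":2.4,"tz":0,"wx":0,"wy":0,"wz":7,"fingers":100},{"tx":0,"ty":2.4,"tz":0,"wx":0,"wy":0,"wz":7,"fingers":100}]'
python3 -c "
from h import *
goto([.404,.355,.0375],14.5)"
```

```text
t: 5.75
eef_pos: [0.3908, -0.1381, 0.3482]
tcp_rot: [0.0, 0.881, 0.473, 0.0]
wrist_force: [0.1, -0.1, -0.5]
opening: 0.0853
grasp_force: 0.0
t: 6.58
eef_pos: [0.3908, 0.1025, 0.3483]
tcp_rot: [0.001, 0.45, 0.893, 0.0]
wrist_force: [0.4, -0.4, -0.2]
opening: 0.0855
grasp_force: 0.0
t 6.58 q [ 0.26  0.09 -0.51  0.97 -0.    1.19] shift cm [  1.32  25.25 -15.58] turn deg [-6.000e-02  6.000e-02  6.803e+01] F [ 0.4 -0.4 -0.2] open 0.0855
```

```bash

python3 -m crank '[{"tx":0.13,"ty":2.5,"tz":-0.8,"wx":0,"wy":0,"wz":6.8,"fingers":60},{"tx":0.13,"ty":2.5,"tz":-0.8,"wx":0,"wy":0,"wz":6.8,"fingers":60},{"tx":0.13,"ty":2.5,"tz":-0.8,"wx":0,"wy":0,"wz":6.8,"fingers":60},{"tx":0.13,"ty":2.5,"tz":-0.8,"wx":0,"wy":0,"wz":6.8,"fingers":60},{"tx":0.13,"ty":2.5,"tz":-0.8,"wx":0,"wy":0,"wz":6.8,"fingers":60},{"tx":0.13,"ty":2.5,"tz":-0.8,"wx":0,"wy":0,"wz":6.8,"fingers":60},{"tx":0.13,"ty":2.5,"tz":-0.8,"wx":0,"wy":0,"wz":6.8,"fingers":60},{"tx":0.13,"ty":2.5,"tz":-0.8,"wx":0,"wy":0,"wz":6.8,"fingers":60},{"tx":0.13,"ty":2.5,"tz":-0.8,"wx":0,"wy":0,"wz":6.8,"fingers":60},{"tx":0.13,"ty":2.5,"tz":-0.8,"wx":0,"wy":0,"wz":6.8,"fingers":60}]'
python3 - <<'E'
from h import *
goto([.404,.355,.0385],14.5)
d=arm.get_image("scene");c=cv2.resize(d["image"][160:360,320:540],None,fx=3,fy=3,interpolation=cv2.INTER_CUBIC);cv2.imwrite("pics/s3.png",c[:,:,::-1])
E
```

```text
t: 7.42
eef_pos: [0.4042, 0.3526, 0.268]
tcp_rot: [0.0, -0.126, 0.992, 0.0]
wrist_force: [0.8, -0.2, -0.2]
opening: 0.0509
grasp_force: 0.0
t 7.42 q [ 0.72  0.37 -0.35  0.85  0.    0.46] shift cm [-0.02  0.24 -7.45] turn deg [-0.04  0.03  0.03] F [ 0.8 -0.2 -0.2] open 0.0509
```

View pics/s3.png

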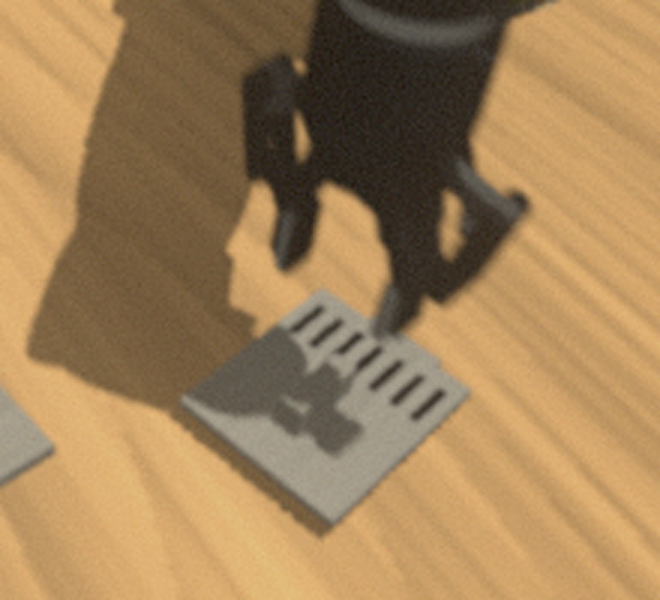

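The open fingers hang above the cover, one on each side of the rib line, with tips at about (285,265) and (390,325). I'll descend and grip.

```bash

python3 -m crank '[{"tx":0,"ty":0.2,"tz":-2.5,"wx":0,"wy":0,"wz":0,"fingers":60},{"tx":0,"ty":0,"tz":-2.5,"wx":0,"wy":0,"wz":0,"fingers":60},{"tx":0,"ty":0,"tz":-1.5,"wx":0,"wy":0,"wz":0,"fingers":60},{"tx":0,"ty":0,"tz":-0.9,"wx":0,"wy":0,"wz":0,"fingers":60},{"tx":0,"ty":0,"tz":0,"wx":0,"wy":0,"wz":0,"fingers":0},{"tx":0,"ty":0,"tz":0,"wx":0,"wy":0,"wz":0,"fingers":0},{"tx":0,"ty":0,"tz":0,"wx":0,"wy":0,"wz":0,"fingers":0},{"tx":0,"ty":0,"tz":0,"wx":0,"wy":0,"wz":0,"fingers":0}]'
python3 -m crank '[{"tx":0,"ty":0,"tz":0,"wx":0,"wy":0,"wz":0,"fingers":0},{"tx":0,"ty":0,"tz":0,"wx":0,"wy":0,"wz":0,"fingers":0}]'
python3 -c "
from h import *
goto([.404,.355,.0385],14.5)"
```

```text
t: 8.13
eef_pos: [0.4049, 0.3539, 0.1946]
tcp_rot: [0.001, -0.123, 0.992, 0.001]
wrist_force: [-1.0, -0.2, 3.7]
opening: 0.0131
grasp_force: 60.2
t: 8.3
eef_pos: [0.4049, 0.3539, 0.1946]
tcp_rot: [0.001, -0.123, 0.992, 0.001]
wrist_force: [0.3, -0.9, 7.2]
opening: 0.0128
grasp_force: 60.6
t 8.3 q [ 0.72  0.46 -0.44  0.67 -0.    0.47] shift cm [-0.09  0.11 -0.11] turn deg [-0.11  0.14  0.36] F [ 0.3 -0.9  7.2] open 0.0128
```

The rib is gripped at 60 N with 13 mm opening. I'll lift and work out the pre-hook pose.

```bash

python3 -m crank '[{"tx":0,"ty":0,"tz":1,"wx":0,"wy":0,"wz":0,"fingers":0},{"tx":0,"ty":0,"tz":2.5,"wx":0,"wy":0,"wz":0,"fingers":0},{"tx":0,"ty":0,"tz":3,"wx":0,"wy":0,"wz":0,"fingers":0},{"tx":0,"ty":0,"tz":3,"wx":0,"wy":0,"wz":0,"fingers":0},{"tx":0,"ty":0,"tz":2.5,"wx":0,"wy":0,"wz":0,"fingers":0}]'
cat >> h.py <<'E'
V=np.array([.5957,-.0204,.045]);VY=-3.9
Vr=Ro.from_euler('z',VY,degrees=True).as_matrix()
def hook(ax,az,th,dy=0):
    "cover point (18,14) mm at vent (ax,az) mm, tilt th deg"
    t=np.radians(th);c,s_=np.cos(t),np.sin(t)
    g=np.array([ax+72.6*c-25.6*s_,dy,az+72.6*s_+25.6*c])/1000
    goto(V+Vr@g,VY,th)
E
python3 -c "
from h import *
hook(18,40,20)"
```

```text
t: 8.72
eef_pos: [0.404, 0.3535, 0.3154]
tcp_rot: [0.0, -0.123, 0.992, 0.0]
wrist_force: [1.0, 1.0, -1.4]
opening: 0.012
grasp_force: 59.6
t 8.72 q [ 0.72  0.33 -0.28  0.96  0.    0.47] shift cm [ 21.61 -37.55  -3.58] turn deg [  1.75 -19.97 -17.88] F [ 1.   1.  -1.4] open 0.012
```

```bash

python3 -m crank '[{"tx":0.9,"ty":-1.6,"tz":0,"wx":0.15,"wy":-1.6,"wz":-1.4,"fingers":0},{"tx":1.8,"ty":-3.1,"tz":0,"wx":0.15,"wy":-1.7,"wz":-1.5,"fingers":0},{"tx":1.8,"ty":-3.1,"tz":0,"wx":0.15,"wy":-1.7,"wz":-1.5,"fingers":0},{"tx":1.8,"ty":-3.1,"tz":0,"wx":0.15,"wy":-1.7,"wz":-1.5,"fingers":0},{"tx":1.8,"ty":-3.1,"tz":0,"wx":0.15,"wy":-1.7,"wz":-1.5,"fingers":0},{"tx":1.8,"ty":-3.1,"tz":0,"wx":0.15,"wy":-1.7,"wz":-1.5,"fingers":0},{"tx":1.8,"ty":-3.1,"tz":0,"wx":0.15,"wy":-1.7,"wz":-1.5,"fingers":0},{"tx":1.8,"ty":-3.1,"tz":0,"wx":0.15,"wy":-1.7,"wz":-1.5,"fingers":0},{"tx":1.8,"ty":-3.1,"tz":0,"wx":0.15,"wy":-1.7,"wz":-1.5,"fingers":0},{"tx":1.8,"ty":-3.1,"tz":0,"wx":0.15,"wy":-1.7,"wz":-1.5,"fingers":0}]'
python3 -m crank '[{"tx":1.8,"ty":-3.1,"tz":-1,"wx":0.15,"wy":-1.7,"wz":-1.5,"fingers":0},{"tx":1.8,"ty":-3.1,"tz":-1,"wx":0.15,"wy":-1.4,"wz":-1.5,"fingers":0},{"tx":0.9,"ty":-1.8,"tz":-1,"wx":0,"wy":0,"wz":0,"fingers":0},{"tx":0,"ty":0,"tz":0,"wx":0,"wy":0,"wz":0,"fingers":0}]'
python3 - <<'E'
from h import *
hook(18,40,20)
d=arm.get_image("scene");c=cv2.resize(d["image"][100:270,90:320],None,fx=3.4,fy=3.4,interpolation=cv2.INTER_CUBIC);cv2.imwrite("pics/s4.png",c[:,:,::-1])
E
```

```text
t: 9.55
eef_pos: [0.5751, 0.0569, 0.3133]
tcp_rot: [0.147, 0.008, 0.989, -0.005]
wrist_force: [0.7, 0.6, -1.6]
opening: 0.0125
grasp_force: 59.6
t: 9.88
eef_pos: [0.6203, -0.0251, 0.2811]
tcp_rot: [0.172, 0.036, 0.984, -0.007]
wrist_force: [0.7, 0.3, -3.0]
opening: 0.0127
grasp_force: 59.6
t 9.88 q [-0.04  0.37 -0.37  0.49 -0.01  0.03] shift cm [-0.02  0.31 -0.16] turn deg [ 0.1  -0.18  0.34] F [ 0.7  0.3 -3. ] open 0.0127
```

View pics/s4.png

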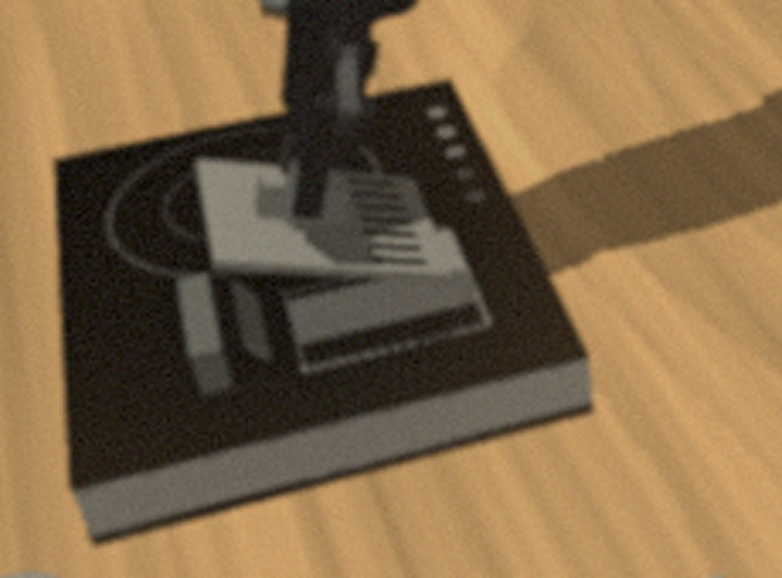

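The cover is held rear end up over the vent, with its near edge running from about (212,270) to (465,272) and its far rear corner at (197,158). I'll check that against the predicted corners.

```bash
cat >> h.py <<'E'
def cover_pts(L):
    p,R,s=tool();C=np.c_[-R[:,0],R[:,1],-R[:,2]]
    return p+R[:,2]*.155+(np.array(L)-[.0906,0,.0396])@C.T
E
python3 - <<'E'
from h import *
P=cover_pts([[.138,-.05,.019],[.138,.05,.019],[.018,.05,.019],[.018,-.05,.019],[0,0,0]])
for n in("scene","top"):
    d=arm.get_image(n);o=np.array([90,100]) if n=="scene" else np.array([345,0]);f=3.4 if n=="scene" else 3.7
    w=(230,170) if n=="scene" else (150,150)
    c=cv2.resize(d["image"][o[1]:o[1]+w[1],o[0]:o[0]+w[0]],None,fx=f,fy=f,interpolation=cv2.INTER_CUBIC)
    Q=np.vstack([P,V+np.array([[0,.036,0],[0,-.036,0],[.1,-.036,0],[.1,.036,0]])@Vr.T])
    for p in proj(d,Q): cv2.circle(c,tuple(int(v) for v in (p-o+.5)*f),3,(255,0,0),-1)
    cv2.imwrite(f"pics/k_{n}.png",c[:,:,::-1])
a=cv2.imread("pics/k_scene.png");b=cv2.imread("pics/k_top.png");a=a[:560,:];
H=max(a.shape[0],b.shape[0]);im=np.zeros((H,a.shape[1]+b.shape[1],3),np.uint8);im[:a.shape[0],:a.shape[1]]=a;im[:b.shape[0],a.shape[1]:]=b
im=cv2.resize(im[:, 150:],None,fx=.7,fy=.7);print(im.shape);cv2.imwrite("pics/k.png",im)
E
```

```text
(392, 831, 3)
```

View pics/k.png

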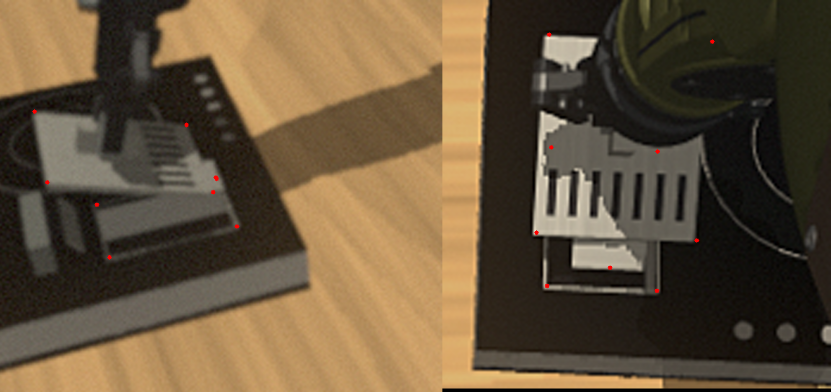

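The predicted corners match in both views, so the cover sits in the grip as assumed. Next I'll lower the lip into the opening.

```bash
python3 -c "
from h import *
hook(17,3,20)"
python3 -m crank '[{"tx":0,"ty":0.15,"tz":-0.5,"wx":0,"wy":-0.1,"wz":0.15,"fingers":0},{"tx":0,"ty":0.15,"tz":-0.8,"wx":0,"wy":-0.1,"wz":0.15,"fingers":0},{"tx":-0.1,"ty":0,"tz":-0.8,"wx":0,"wy":0,"wz":0,"fingers":0},{"tx":0,"ty":0,"tz":-0.8,"wx":0,"wy":0,"wz":0,"fingers":0},{"tx":0,"ty":0,"tz":-0.6,"wx":0,"wy":0,"wz":0,"fingers":0},{"tx":0,"ty":0,"tz":0,"wx":0,"wy":0,"wz":0,"fingers":0}]'
python3 -c "
from h import *
hook(17,3,20);hook(2,2,20)"
```

```text
t 10.03 q [-0.03  0.36 -0.37  0.49 -0.01  0.04] shift cm [-0.03 -0.07 -4.02] turn deg [-0.03 -0.13  0.04] F [-0.4  0.2 -2.3] open 0.0125
t: 10.53
eef_pos: [0.6179, -0.018, 0.2457]
tcp_rot: [0.173, 0.031, 0.984, -0.006]
wrist_force: [-0.8, 0.7, -3.3]
opening: 0.0125
grasp_force: 59.6
t 10.53 q [-0.03  0.4  -0.43  0.4  -0.01  0.03] shift cm [ 0.12 -0.4  -0.31] turn deg [ 0.01 -0.05 -0.3 ] F [-0.8  0.7 -3.3] open 0.0125
t 10.53 q [-0.03  0.4  -0.43  0.4  -0.01  0.03] shift cm [-1.38 -0.3  -0.41] turn deg [ 0.01 -0.05 -0.3 ] F [-0.8  0.7 -3.3] open 0.0125
```

```bash

python3 -m crank '[{"tx":0.1,"ty":-0.3,"tz":-0.3,"wx":0,"wy":0,"wz":-0.3,"fingers":0},{"tx":0,"ty":0,"tz":0,"wx":0,"wy":0,"wz":0,"fingers":0},{"tx":0,"ty":0,"tz":0,"wx":0,"wy":0,"wz":0,"fingers":0}]'
python3 -c "
from h import *
hook(2,2,20)"
```

```text
t: 10.78
eef_pos: [0.6205, -0.0217, 0.2452]
tcp_rot: [0.176, 0.034, 0.984, -0.006]
wrist_force: [0.9, -0.2, -2.4]
opening: 0.0123
grasp_force: 59.6
t 10.78 q [-0.03  0.4  -0.42  0.39 -0.01  0.03] shift cm [-1.64  0.07 -0.36] turn deg [0.02 0.23 0.06] F [ 0.9 -0.2 -2.4] open 0.0123
```

```bash

python3 -m crank '[{"tx":0,"ty":0,"tz":-0.3,"wx":0,"wy":0.2,"wz":0,"fingers":0},{"tx":0,"ty":0,"tz":0,"wx":0,"wy":0,"wz":0,"fingers":0},{"tx":-0.4,"ty":0,"tz":0,"wx":0,"wy":0,"wz":0,"fingers":0},{"tx":-0.5,"ty":0,"tz":0,"wx":0,"wy":0,"wz":0,"fingers":0},{"tx":-0.5,"ty":0,"tz":0,"wx":0,"wy":0,"wz":0,"fingers":0},{"tx":0,"ty":0,"tz":0,"wx":0,"wy":0,"wz":0,"fingers":0},{"tx":0,"ty":0,"tz":0,"wx":0,"wy":0,"wz":0,"fingers":0}]'
python3 -c "
from h import *
hook(2,2,20)"
```

```text
t: 11.37
eef_pos: [0.6055, -0.0214, 0.242]
tcp_rot: [0.173, 0.034, 0.984, -0.006]
wrist_force: [-0.1, -0.0, -2.9]
opening: 0.0126
grasp_force: 59.6
t 11.37 q [-0.03  0.39 -0.46  0.37 -0.01  0.03] shift cm [-0.14  0.04 -0.05] turn deg [ 0.02 -0.03  0.04] F [-0.1 -0.  -2.9] open 0.0126
```

```bash

python3 -m crank '[{"tx":-0.2,"ty":0,"tz":0,"wx":0,"wy":0,"wz":0,"fingers":0},{"tx":-0.1,"ty":0,"tz":-0.1,"wx":0,"wy":0,"wz":0,"fingers":0},{"tx":0,"ty":0,"tz":0,"wx":0,"wy":0,"wz":0,"fingers":0},{"tx":0,"ty":0,"tz":0,"wx":0,"wy":0,"wz":0,"fingers":0}]'
python3 - <<'E'
from h import *
for th in(20,10,5,0): hook(1,1.0,th)
P=cover_pts([[.138,-.05,.019],[.138,.05,.019],[.018,.05,.019],[.018,-.05,.019],[0,0,0]])
print(((P-V)@Vr*1000).round(1).tolist())
d=arm.get_image("scene");c=cv2.resize(d["image"][100:270,90:320],None,fx=3.4,fy=3.4,interpolation=cv2.INTER_CUBIC)
for p in proj(d,P): cv2.circle(c,tuple(int(v) for v in (p-[90,100]+.5)*3.4),3,(255,0,0),-1)
cv2.imwrite("pics/s5.png",c[:,:,::-1])
E
```

```text
t: 11.7
eef_pos: [0.6031, -0.0214, 0.2409]
tcp_rot: [0.173, 0.034, 0.984, -0.006]
wrist_force: [0.8, 0.5, -3.1]
opening: 0.0127
grasp_force: 59.6
t 11.7 q [-0.03  0.38 -0.47  0.37 -0.01  0.03] shift cm [ 0.    0.05 -0.03] turn deg [ 0.02 -0.02  0.04] F [ 0.8  0.5 -3.1] open 0.0127
t 11.7 q [-0.03  0.38 -0.47  0.37 -0.01  0.03] shift cm [ 3.36 -0.18 -0.44] turn deg [0.7  9.96 0.03] F [ 0.8  0.5 -3.1] open 0.0127
t 11.7 q [-0.03  0.38 -0.47  0.37 -0.01  0.03] shift cm [ 5.   -0.29 -0.86] turn deg [ 1.04 14.95  0.03] F [ 0.8  0.5 -3.1] open 0.0127
t 11.7 q [-0.03  0.38 -0.47  0.37 -0.01  0.03] shift cm [ 6.6  -0.4  -1.43] turn deg [ 1.38 19.94  0.03] F [ 0.8  0.5 -3.1] open 0.0127
[[112.0, -50.6, 47.1], [112.1, 49.4, 47.0], [-0.7, 49.4, 6.0], [-0.8, -50.6, 6.0], [-11.2, -0.6, -18.0]]
```

View pics/s5.png

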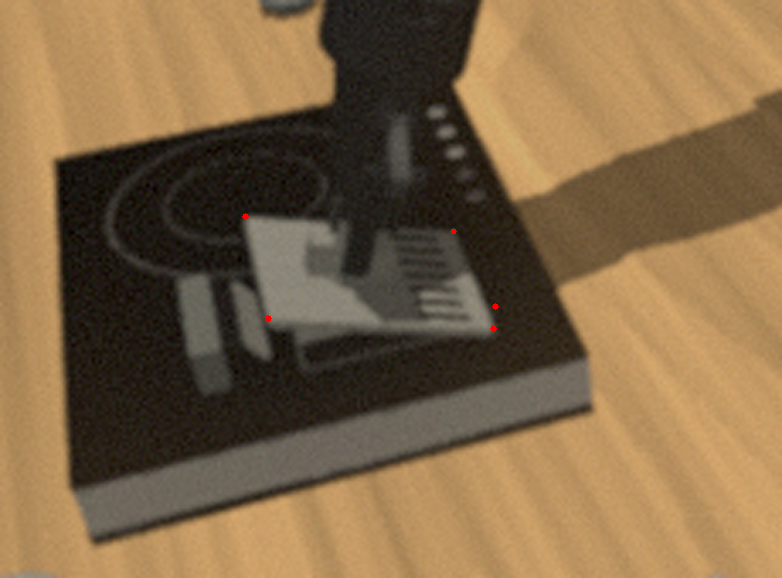

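The red predictions sit on the cover, the front edge is hooked and the rear is up. Now I'll pivot the rear down onto the catch.

```bash

python3 -m crank '[{"tx":0.67,"ty":-0.04,"tz":-0.06,"wx":0.14,"wy":2,"wz":0,"fingers":0},{"tx":0.67,"ty":-0.04,"tz":-0.07,"wx":0.14,"wy":2,"wz":0,"fingers":0},{"tx":0.67,"ty":-0.04,"tz":-0.09,"wx":0.14,"wy":2,"wz":0,"fingers":0},{"tx":0.67,"ty":-0.03,"tz":-0.11,"wx":0.14,"wy":2,"wz":0,"fingers":0},{"tx":0.67,"ty":-0.03,"tz":-0.13,"wx":0.14,"wy":2,"wz":0,"fingers":0},{"tx":0.66,"ty":-0.04,"tz":-0.15,"wx":0.14,"wy":2,"wz":0,"fingers":0},{"tx":0,"ty":0,"tz":0,"wx":0,"wy":0,"wz":0,"fingers":0},{"tx":0,"ty":0,"tz":0,"wx":0,"wy":0,"wz":0,"fingers":0}]'
python3 -c "
from h import *
for th in (8,4,0): hook(1,1.0,th)"
```

```text
t: 12.42
eef_pos: [0.644, -0.0237, 0.2347]
tcp_rot: [0.07, 0.034, 0.997, -0.002]
wrist_force: [-0.5, -0.0, -2.5]
opening: 0.0126
grasp_force: 59.5
t 12.42 q [-0.04  0.51 -0.22  0.7  -0.    0.03] shift cm [-0.06  0.    0.03] turn deg [0.01 0.03 0.03] F [-0.5 -0.  -2.5] open 0.0126
t 12.42 q [-0.04  0.51 -0.22  0.7  -0.    0.03] shift cm [ 1.24 -0.09 -0.34] turn deg [0.28 4.03 0.03] F [-0.5 -0.  -2.5] open 0.0126
t 12.42 q [-0.04  0.51 -0.22  0.7  -0.    0.03] shift cm [ 2.52 -0.17 -0.81] turn deg [0.55 8.02 0.03] F [-0.5 -0.  -2.5] open 0.0126
```

```bash

python3 -m crank '[{"tx":0.31,"ty":-0.02,"tz":-0.08,"wx":0.07,"wy":1,"wz":0,"fingers":0},{"tx":0.31,"ty":-0.02,"tz":-0.09,"wx":0.07,"wy":1,"wz":0,"fingers":0},{"tx":0.31,"ty":-0.02,"tz":-0.1,"wx":0.07,"wy":1,"wz":0,"fingers":0},{"tx":0.31,"ty":-0.02,"tz":-0.1,"wx":0.07,"wy":1,"wz":0,"fingers":0},{"tx":0.31,"ty":-0.02,"tz":-0.11,"wx":0.07,"wy":1,"wz":0,"fingers":0}]'
python3 -m crank '[{"tx":0.31,"ty":-0.02,"tz":-0.12,"wx":0.07,"wy":1,"wz":0,"fingers":0},{"tx":0.31,"ty":-0.02,"tz":-0.12,"wx":0.07,"wy":1,"wz":0,"fingers":0},{"tx":0.31,"ty":-0.02,"tz":-0.12,"wx":0.07,"wy":1,"wz":0,"fingers":0},{"tx":0,"ty":0,"tz":0,"wx":0,"wy":0,"wz":0,"fingers":0},{"tx":0,"ty":0,"tz":0,"wx":0,"wy":0,"wz":0,"fingers":0}]'
python3 -c "
from h import *
hook(0,0.0,0)
print(((cover_pts([[0,0,0],[.138,0,.014]])-V)@Vr*1000).round(1).tolist())"
```

```text
t: 12.83
eef_pos: [0.6588, -0.0246, 0.2312]
tcp_rot: [0.027, 0.034, 0.999, -0.001]
wrist_force: [-1.2, -0.7, 2.6]
opening: 0.0126
grasp_force: 60.2
t: 13.25
eef_pos: [0.6685, -0.0253, 0.2268]
tcp_rot: [0.001, 0.034, 0.999, 0.0]
wrist_force: [2.9, -0.8, -0.4]
opening: 0.0127
grasp_force: 59.7
t 13.25 q [-0.04  0.61 -0.04  0.91  0.    0.03] shift cm [-0.04 -0.01 -0.12] turn deg [0.   0.11 0.03] F [ 2.9 -0.8 -0.4] open 0.0127
[[-17.2, 0.2, -13.0], [120.7, 0.1, 1.3]]
```

```bash

python3 -m crank '[{"tx":0,"ty":0,"tz":-0.1,"wx":0,"wy":0,"wz":0,"fingers":0},{"tx":0,"ty":0,"tz":-0.1,"wx":0,"wy":0,"wz":0,"fingers":0},{"tx":0,"ty":0,"tz":-0.1,"wx":0.02,"wy":0.3,"wz":0,"fingers":0},{"tx":0,"ty":0,"tz":0,"wx":0,"wy":0,"wz":0,"fingers":0},{"tx":0,"ty":0,"tz":0,"wx":0,"wy":0,"wz":0,"fingers":0}]'
python3 -c "
from h import *
hook(0,0.0,0)
print(((cover_pts([[0,0,0],[.138,0,.014]])-V)@Vr*1000).round(1).tolist())"
```

```text
t: 13.67
eef_pos: [0.669, -0.0253, 0.2257]
tcp_rot: [-0.001, 0.034, 0.999, 0.0]
wrist_force: [2.1, -1.1, 4.8]
opening: 0.0124
grasp_force: 60.6
t 13.67 q [-0.04  0.62 -0.04  0.91  0.    0.03] shift cm [-0.09 -0.   -0.01] turn deg [-0.02 -0.07  0.04] F [ 2.1 -1.1  4.8] open 0.0124
[[-17.3, 0.2, -13.8], [120.7, 0.1, 0.0]]
```

The cover is flat at the home height with firm contact. I'll let go, back off and look.

```bash

python3 -m crank '[{"tx":0,"ty":0,"tz":0.1,"wx":0,"wy":0,"wz":0,"fingers":50},{"tx":0,"ty":0,"tz":0.1,"wx":0,"wy":0,"wz":0,"fingers":50},{"tx":0,"ty":0,"tz":0.1,"wx":0,"wy":0,"wz":0,"fingers":50},{"tx":0,"ty":0,"tz":0,"wx":0,"wy":0,"wz":0,"fingers":50},{"tx":0,"ty":0,"tz":1,"wx":0,"wy":0,"wz":0,"fingers":50},{"tx":0,"ty":0,"tz":2,"wx":0,"wy":0,"wz":0,"fingers":50},{"tx":0,"ty":0,"tz":3,"wx":0,"wy":0,"wz":0,"fingers":50},{"tx":-3,"ty":0,"tz":3,"wx":0,"wy":0,"wz":0,"fingers":50},{"tx":-4,"ty":0,"tz":1,"wx":0,"wy":0,"wz":0,"fingers":50},{"tx":-4,"ty":0,"tz":0,"wx":0,"wy":0,"wz":0,"fingers":50}]'
python3 -m crank '[{"tx":-4,"ty":0,"tz":0,"wx":0,"wy":0,"wz":0,"fingers":50},{"tx":-4,"ty":-2,"tz":0,"wx":0,"wy":0,"wz":0,"fingers":50},{"tx":-3,"ty":-2,"tz":0,"wx":0,"wy":0,"wz":0,"fingers":50},{"tx":0,"ty":0,"tz":0,"wx":0,"wy":0,"wz":0,"fingers":50}]'
python3 - <<'E'
from h import *
L=np.array([[.138,-.05,.019],[.138,.05,.019],[.018,.05,.019],[.018,-.05,.019]])-[.018,0,.014]
P=V+np.vstack([L,[[.116,.03,.008],[.116,-.03,.008]]])@Vr.T
cs=[]
for n,o,w in(("scene",(90,100),(210,170)),("top",(345,0),(120,140))):
    d=arm.get_image(n);c=cv2.resize(d["image"][o[1]:o[1]+w[1],o[0]:o[0]+w[0]],(int(w[0]/w[1]*400),400),interpolation=cv2.INTER_CUBIC);f=400/w[1]
    for p in proj(d,P): cv2.circle(c,tuple(int(v) for v in (p-o+.5)*f),2,(255,0,0),-1)
    cs.append(c)
im=np.clip(np.hstack(cs).astype(float)*1.3,0,255).astype(np.uint8);im=im[:,max(0,im.shape[1]-800):];cv2.imwrite("pics/f.png",im[:,:,::-1])
E
```

```text
t: 14.5
eef_pos: [0.5594, -0.0253, 0.3298]
tcp_rot: [0.001, 0.034, 0.999, 0.0]
wrist_force: [0.1, -0.2, 1.1]
opening: 0.0425
grasp_force: 0.0
t: 14.83
eef_pos: [0.4446, -0.065, 0.3258]
tcp_rot: [-0.007, 0.036, 0.999, -0.0]
wrist_force: [-1.4, 0.3, -0.6]
opening: 0.0425
grasp_force: 0.0
```

View pics/f.png

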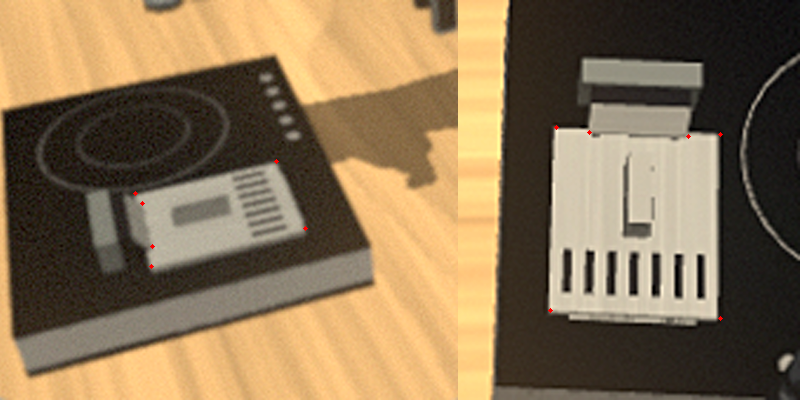

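In the top view the plate's corners (550,310), (720,318) and (556,127) sit on the flat home prediction. The catch nose, from (589,132) to (688,136), is in its closed position and overlaps the plate's rear edge. The gripper is clear, so I'm handing the job in.

```bash
python3 -c "
from cell import arm
print(arm.job_done())"
```

```text
the job is handed in; nothing more can be done
None
```

The vent cover is hooked, snapped under the catch and lying flat over the vent, the gripper has let go, the grill press was left alone, and I handed the job in at about 15 s (the hand-in gave no verdict).

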